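Key and close a push-fit drain access cover

TASK

The round white cover on the grey drain riser in the cupboard floor stands proud because it is turned off its key. Push one of its wings with a fingertip to turn it, either way, until the notch in its edge lines up with the lug on the ear of the grey collar, then press it straight down, gently, until it sits fully home. Do not lift the cover, and leave the other things on the floor where they are.

Things in the scene. Friction and masses are not known exactly. Their poses are not given: they have to be found in the camera images.
- riser: Grey PVC drain riser fixed to the cement floor: a 110 mm pipe stub under a round collar 144 mm across and 12 mm thick, whose flat upper face is 36 mm above the floor. Origin on the floor on the riser's upright axis; its x axis points at the lug.
- lug (a point): Top of the lug moulded on the collar's face, at a point 53 mm from the riser's axis. The lug is 12 mm wide, 6 mm high and runs outwards from 49 to 84 mm from the axis over an ear of the collar (24 mm wide, out to 88 mm), so its outer 26 mm can be seen beyond the cover's edge; its top is bevelled to 8 mm wide.
- notch (a point): Middle of the notch in the cover's edge, 53 mm from the axis, at the level of the cover plate's upper face. The notch is 18 mm wide and 10 mm deep, open at the rim. The cover is a white plastic plate 116 mm across and 7 mm thick, coaxial with the riser. It stays level and centred: its spigot is held in the bore by an O-ring and it can only turn, and slide up or down. Turning it takes about 5 N at 40 mm from the axis, and it stays where it is left.
- boss_top (a point): Centre of the flat top of the round boss in the middle of the cover, on the axis: boss 36 mm across, rising 16 mm above the plate. Pressing here pushes the cover down.
- wing_left (a point): Top edge of one of the two moulded wings of the cover, 40 mm from the axis, 90 degrees anticlockwise (seen from above) from the notch. Each wing is an upright radial rib 9 mm thick that rises 14 mm above the plate (2 mm less than the boss) and runs from the boss to 50 mm from the axis.
- wing_right (a point): The same point on the other wing, exactly opposite, 90 degrees clockwise from the notch.
- cover_turn (a joint): Angle of the cover on the riser, rad, growing anticlockwise seen from above: 0 (or 2 pi) when the notch is exactly over the lug. It turns without end either way.
- cover_push (a joint): How far the cover has been pushed down, m: it starts between 0 and 0.002 (underside 7 to 9 mm above the collar's face) and is fully home, plate on collar, at 0.009. The O-ring makes it take about 7 N to move, and it stays where it is left. While the notch is off the lug, the plate lands on the lug at about 0.0035 and goes no further. A negative value means that it was raised.
- saucer: White ceramic saucer, 140 mm across, 20 mm high, loose. Origin under its centre.
- reducer: Grey PVC pipe reducer standing on its wide end, 63 mm across, 78 mm high, loose. Origin under its centre.
- nail_brush: Nail brush lying bristles down, wooden back 95 x 42 mm, 28 mm high, loose. Origin under its centre.
- can: Small aluminium can with a press-on hinged lid, 67 mm across, 71 mm high, loose. Origin under its centre.
Mind the look-alikes: they are no part of the job. Of the things like the riser, leave any that is blue or purple; of the rest the smaller one is meant.

How it is judged:
At the end, for the whole second after the job is handed in: The cover is pushed down to within 1.5 mm of fully home with its notch on the lug (within 4 mm), and the saucer, reducer, nail brush and can are within 20 mm of where they stood (value of joint cover_push above 0.0075 m and horizontal distance between notch and lug below 0.004 m and distance of each of saucer, reducer, nail_brush, can from where it was at the start of the episode below 0.02 m); the robot touches nothing.
It fails at once if the cover is lifted more than 4 mm above the 9 mm at which it can stand at the start (value of joint cover_push below -0.004 m).
It fails at once if the cover is pushed or gripped with more than 45 N (contact force between the fingers and cover_turn above 45 N).
It fails at once if a bystander is moved more than 20 mm (distance of any of saucer, reducer, nail_brush, can from where it was at the start of the episode above 0.02 m).
It also fails if it takes over 51 s, if anything falls off the work surface, if the arm or the gripper's body presses on something with over 40 N, if the wrist force passes 120 N, or if a joint passes its speed limit or range.

ROBOT

A 6-joint arm with a two-finger parallel gripper is mounted at the origin on the work surface. World frame = base frame: x ahead of the robot, y to its left, z up, the work surface at z = 0. Lengths are in m, angles in rad, forces in N, time in s.
With the tool pointing down it reaches from about 0.3 to 0.775 m from the base axis. Payload 14.6 kg.
Tool frame: the origin (TCP) lies midway between the tips of the shut fingers; the grasp point (between the pads) lies 19 mm behind it (ctrl.hold_point_z is the distance from the TCP to the grasp point, in m); z points along the fingers, x is the direction in which the jaws open and shut, and the axes are right-handed (so a half turn about z gives the same grasp; the last joint's range is limited). The gripper opens to 94 mm and grips with 3 to 60 N. Pads are 16 mm wide; open, the fingers measure 119 mm over their backs; the gripper's body (75 mm by 177 mm) begins 78 mm behind the grasp point.
Start: joints at [1.163, 0.3, 1.521, -0, 1.321, -0.067], TCP at [0.184, 0.518, 0.205] pointing down, gripper open.
Joint ranges: [-3.03, 3.03], [-0.79, 2.21], [0.23, 2.52], [-1.04, 4.18], [0, 3.07], [-2.55, 2.55]. Speed limits (rad/s): [2.22, 2.22, 2.57, 3.14, 3.14, 3.14].

INTERFACE

Orientations are given as [roll, pitch, yaw] about the fixed x, y, z axes, in that order (R = Rz(yaw) Ry(pitch) Rx(roll)).
In Python, from station import ctrl, viewer, ticket, nets gives the robot as it stands.
- The arm moves only by the tool carry_out, never from a script. Its argument "commands" is one flat list of numbers, 7 for each row, row after row: the closure, from -1 (fully open) to 1 (shut), so that 0 is half open, then the shift along the world's x, y, z in cm, then the turn, a rotation vector about the world's x, y, z in rad. In form: [gripper, tx, ty, tz, ax, ay, az, gripper, tx, ty, tz, ax, ay, az, ...]. A call has 1 to 12 rows; each row is the pose to reach, as a shift and turn from the pose measured when the call began; what a row does not reach only later rows make up. A row lasts 1/12 s, in which the tool goes at most 41.7 mm and 7.16 degrees, less where a joint would pass 70% of its speed; a pose out of reach is approached as far as the arm can. A call with a gripper value outside its range is refused whole. The fingers move at their own pace and stop on an object; "force" is the grip in N (left out, the last holds). Time passes only in rows, so rows that repeat a pose let the fingers close. It gives the time, the measured TCP pose, the force and the opening at its end, in the units of the state.
- ctrl.get_obs(): the state, without advancing time (a new reading comes with each control period).
- viewer.camera(name): name is "scene" or "top" or "wrist"; returns (picture, depth): 420x560x3 uint8, blue, green, red; 420x560 float32, m along the optical axis (not along the pixel's ray), 0 where there is no reading.
- viewer.camera_info(name): a dict with "fx", "fy", "cx", "cy" (pixels), "R" (3x3) and "t" (3): a world point X has camera coordinates R X + t. Camera axes: x right, y down, z forward; pixel columns grow to the right and rows downward; lengths in m; the calibration is good to about 2 mm. A picture is of the moment at which its call begins: read the wrist's pose just before it. camera_info takes no time and is no camera call; for the wrist camera it gives the pose at the moment of the call.
- ticket.hand_in(): hands the job in, once; it reports no verdict.
Trained networks look in the newest picture that a camera, given by its name, has taken for a name from the list of things; names that differ only in an ending like _2 or _b are one class to them, and where a whole thing is asked for, a point or a joint stands for the part that bears it (a point fixed in the world has none). Each returns a list of dicts, best first, with "confidence" (0 to 1); they miss things now and then, are a little off and sometimes report something else, mostly with a low value. They report only what shows in the picture. A call takes as long as a camera call. They do not tell look-alikes from the thing itself.
- nets.silhouettes(camera, thing): "region" (420x560 bool, what is visible of it) and "extent" ([left, top, right, bottom] in pixels, round what is visible of it).
The state is a dict: "time_s": time; "qpos": joint angles; "joint_vel": joint speeds; "tau": joint torques, N m; "ee_pos": TCP position; "eef_rot": TCP orientation; "force": force on the tool from outside, world axes, zero at the start; "moment": the same for the moment, N m; "grip_width": finger opening in m.
Only numpy, scipy, OpenCV 4.12 (cv2) and the standard library are available. Lean on these libraries where they do the work, as an engineer would, in place of code of your own. Each camera call takes 0.05 s, during which the arm holds its last target. There are 200 camera calls.

## Working session

There is one attempt and no reset: what is moved stays moved. The work goes in short steps, Python scripts to look and compute and a tool call to move; the robot and the scene stay as the last step left them, time stands still between calls to the robot, and variables do not carry over. Pictures are saved under pics/ and viewed, about 8 in all and at most 12, crops included, and the job is handed in when it is done.

Besides the shell and the picture viewer there is one more tool, called after "Emit:" as name(argument=value, ...) on one line, values as JSON. carry_out: Moves the arm, as the interface text tells. Its arguments: {"type":"object","properties":{"commands":{"type":"array","items":{"type":"number"}},"force":{"type":"number"}},"required":["commands"]}

```bash
mkdir -p pics
python3 - <<'E'
from station import ctrl, viewer, nets
import cv2,numpy as np
o=ctrl.get_obs();print({k:np.round(v,3) for k,v in o.items()})
for c in("top","scene"):
    p,d=viewer.camera(c);cv2.imwrite(f"pics/{c}0.png",p);np.save(f"{c}0.npy",d)
    i=viewer.camera_info(c);R=np.array(i["R"]);t=np.array(i["t"])
    print(c,i["fx"],-R.T@t)
    for n in("riser","boss_top","saucer","reducer","nail_brush","can"):
        for s in nets.silhouettes(c,n)[:3]:
            m=s["region"]&(d>0);v,u=np.nonzero(m);z=d[m]
            X=(np.c_[(u-i["cx"])/i["fx"]*z,(v-i["cy"])/i["fy"]*z,z]-t)@R
            print(n,round(s["confidence"],2),s["extent"],np.round(np.median(X,0),3),np.round(X.min(0),3),np.round(X.max(0),3))
E
```

```text
{'time_s': np.float64(0.0), 'qpos': array([ 1.163,  0.3  ,  1.522, -0.   ,  1.321, -0.067]), 'joint_vel': array([ 0.001, -0.   ,  0.   ,  0.   ,  0.001, -0.   ]), 'tau': array([ 0.0000e+00, -5.3181e+01, -3.5273e+01,  7.1000e-02,  2.5000e-02,
       -0.0000e+00]), 'ee_pos': array([0.184, 0.518, 0.205]), 'eef_rot': array([-3.142e+00,  1.000e-03,  1.230e+00]), 'force': array([ 0.015,  0.758, -0.647]), 'moment': array([-0.003, -0.002, -0.004]), 'grip_width': np.float64(0.094)}
top 471.87874601617256 [4.46125166e-01 1.46260636e-04 1.13757985e+00]
riser 0.91 [187.6, 83.4, 281.4, 176.5] [0.752 0.114 0.07 ] [ 0.661  0.013 -0.005] [0.885 0.251 0.1  ]
riser 0.64 [299.3, 104.2, 383.3, 189.2] [ 0.724 -0.132  0.068] [ 0.638 -0.243 -0.006] [ 0.835 -0.029  0.096]
riser 0.6 [197.5, 214.0, 270.0, 275.2] [0.495 0.111 0.05 ] [ 0.424  0.039 -0.006] [0.576 0.196 0.073]
boss_top 0.93 [209.5, 217.9, 258.1, 265.5] [0.498 0.115 0.053] [0.443 0.058 0.034] [0.556 0.176 0.073]
boss_top 0.92 [202.7, 91.4, 271.5, 158.4] [0.767 0.116 0.073] [0.689 0.04  0.048] [0.848 0.195 0.1  ]
boss_top 0.76 [302.6, 281.1, 354.8
[... 1142 characters left out ...]
.096  0.051] [ 0.258 -0.186 -0.002] [ 0.42  -0.046  0.071]
boss_top 0.88 [317.1, 207.1, 379.5, 262.4] [0.505 0.122 0.05 ] [0.435 0.047 0.031] [0.559 0.173 0.069]
saucer 0.91 [219.3, 99.9, 272.9, 136.9] [ 0.458 -0.322  0.009] [ 0.394 -0.379 -0.001] [ 0.53  -0.244  0.022]
reducer 0.75 [325.4, 356.8, 368.7, 407.2] [0.678 0.328 0.04 ] [ 0.62   0.281 -0.005] [0.7   0.353 0.08 ]
reducer 0.4 [149.1, 122.0, 183.0, 159.8] [ 0.664 -0.315  0.06 ] [ 0.629 -0.363 -0.001] [ 0.691 -0.299  0.075]
nail_brush 0.88 [410.9, 304.7, 468.2, 325.8] [0.458 0.324 0.026] [ 0.409  0.285 -0.002] [0.504 0.361 0.031]
can 0.87 [149.8, 120.8, 183.9, 159.0] [ 0.663 -0.317  0.061] [ 0.602 -0.441 -0.003] [ 0.692 -0.299  0.075]
```

Run:
```python
import cv2
p=cv2.imread("pics/top0.png");cv2.imwrite("pics/a.png",cv2.resize(p[70:350,120:460],None,fx=2.1,fy=2.1,interpolation=cv2.INTER_CUBIC))
```

```text
(no output)
```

View pics/a.png

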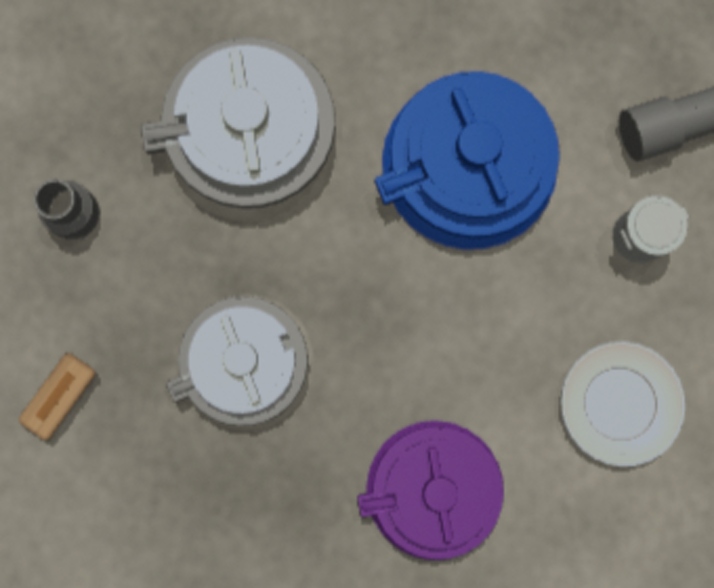

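The picture shows the task riser, small and grey, at crop (240,360). Its notch is at (287,342) and the lug at (178,388), so the cover is about 180° off. The large grey riser and the blue and purple ones are look-alikes. I'll move the shut gripper above it for a close look.

Emit:
carry_out(commands=[1, 10, -13, 4, 0, 0, 0.2, 1, 20, -26, 5, 0, 0, 0.4, 1, 31.5, -40, 6, 0, 0, 0.64, 1, 31.5, -40, 6, 0, 0, 0.64, 1, 31.5, -40, 6, 0, 0, 0.64, 1, 31.5, -40, 6, 0, 0, 0.64, 1, 31.5, -40, 6, 0, 0, 0.64, 1, 31.5, -40, 6, 0, 0, 0.64, 1, 31.5, -40, 6, 0, 0, 0.64, 1, 31.5, -40, 6, 0, 0, 0.64, 1, 31.5, -40, 6, 0, 0, 0.64, 1, 31.5, -40, 6, 0, 0, 0.64], force=20)

```text
time_s: 1.7
ee_pos: [0.4801, 0.1413, 0.2626]
eef_rot: [3.141, 0.0, 1.87]
force: [0.1, 1.1, 0.6]
grip_width: 0.0174
```

```bash
cat > h.py <<'E'
from station import ctrl, viewer, nets
import cv2,numpy as np
def shot(c,name):
    i=viewer.camera_info(c);p,d=viewer.camera(c);cv2.imwrite(f"pics/{name}.png",p)
    np.savez(f"{name}.npz",d=d,**{k:np.array(i[k]) for k in("fx","fy","cx","cy","R","t")});return p,d
def load(name): return cv2.imread(f"pics/{name}.png"),np.load(f"{name}.npz")
def onplane(i,uv,z):
    uv=np.atleast_2d(uv).astype(float);r=np.c_[(uv[:,0]-i["cx"])/i["fx"],(uv[:,1]-i["cy"])/i["fy"],np.ones(len(uv))]@i["R"]
    c=-i["R"].T@i["t"];return c+r*((z-c[2])/r[:,2])[:,None]
def proj(i,X):
    x=np.atleast_2d(X)@i["R"].T+i["t"];return np.c_[x[:,0]/x[:,2]*i["fx"]+i["cx"],x[:,1]/x[:,2]*i["fy"]+i["cy"]]
def rect(name,z,c,half=.11,n=600):
    "top-down orthorectified picture at height z: column = -y, row = -x"
    p,i=load(name);g=np.array([[c[0]+half,c[1]+half,z],[c[0]+half,c[1]-half,z],[c[0]-half,c[1]-half,z],[c[0]-half,c[1]+half,z]])
    H=cv2.getPerspectiveTransform(proj(i,g).astype(np.float32),np.float32([[0,0],[n,0],[n,n],[0,n]]));return cv2.warpPerspective(p,H,(n,n))
def state():
    o=ctrl.get_obs();print({k:np.round(o[k],3).tolist() for k in("time_s","qpos","ee_pos","eef_rot","force","grip_width")});return o
E
python3 - <<'E'
from h import *
state();p,d=shot("wrist","w1")
_,i=load("w1")
for n in("riser","boss_top","lug","notch"):
    for s in nets.silhouettes("wrist",n)[:2]:
        m=s["region"]&(d>0);v,u=np.nonzero(m);z=d[m]
        X=(np.c_[(u-i["cx"])/i["fx"]*z,(v-i["cy"])/i["fy"]*z,z]-i["t"])@i["R"]
        print(n,round(s["confidence"],2),s["extent"],np.round(np.percentile(X,[1,50,99],axis=0),3).tolist())
E
```

```text
{'time_s': 1.7, 'qpos': [0.213, 0.148, 1.573, 0.0, 1.42, -1.657], 'ee_pos': [0.48, 0.141, 0.263], 'eef_rot': [3.141, 0.0, 1.87], 'force': [0.062, 1.093, 0.603], 'grip_width': 0.017}
riser 0.9 [208.7, 132.4, 329.3, 239.0] [[0.43, 0.048, -0.001], [0.49, 0.115, 0.05], [0.565, 0.188, 0.067]]
riser 0.89 [61.4, 0.0, 194.3, 99.3] [[0.317, -0.16, -0.001], [0.377, -0.081, 0.051], [0.436, -0.02, 0.068]]
boss_top 0.95 [0.5, 255.6, 92.7, 360.8] [[0.475, -0.182, 0.047], [0.692, -0.112, 0.068], [0.808, 0.072, 0.361]]
boss_top 0.84 [55.1, 0.5, 160.6, 79.7] [[0.33, -0.158, 0.045], [0.374, -0.093, 0.052], [0.418, -0.048, 0.068]]
lug 0.86 [208.3, 135.1, 329.6, 241.4] [[0.429, 0.048, -0.001], [0.49, 0.115, 0.05], [0.566, 0.189, 0.067]]
lug 0.85 [256.1, 341.9, 296.3, 381.2] [[0.491, 0.135, -0.0], [0.74, 0.203, 0.049], [0.775, 0.236, 0.354]]
notch 0.88 [216.9, 149.9, 306.4, 238.7] [[0.447, 0.062, 0.049], [0.498, 0.116, 0.051], [0.555, 0.17, 0.067]]
notch 0.68 [3.8, 254.9, 88.5, 359.3] [[0.665, -0.181, 0.06], [0.692, -0.113, 0.069], [0.802, -0.074, 0.075]]
```

View pics/w1.png

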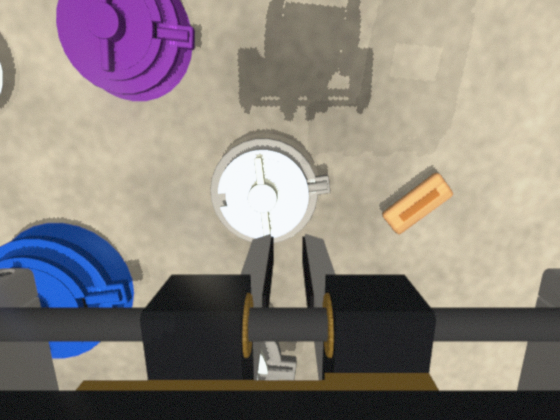

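The wrist view shows the target: cover centre at about (262,195), notch at (223,200), lug at (318,184), wing ends at (260,160) and (267,230). I'll rectify it from above and measure the angles.

Run:
```python
from h import *
c=(.5,.115)
a=rect("w1",.051,c,.095,400);b=rect("w1",.042,c,.095,400)
cv2.imwrite("pics/r1.png",np.hstack([a,b]))
```

```text
(no output)
```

View pics/r1.png

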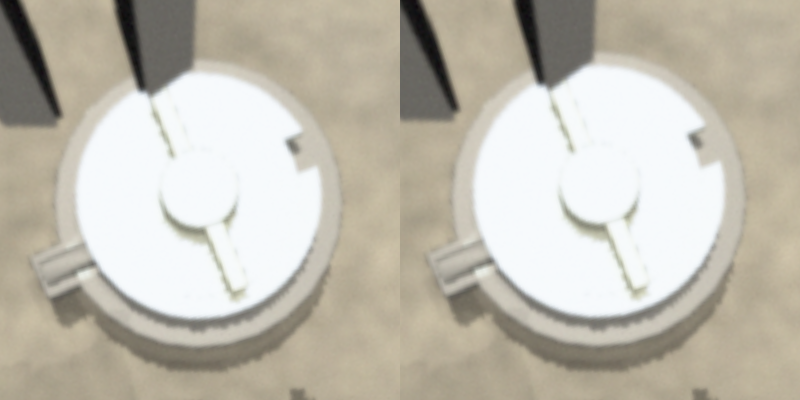

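Measured centre C ≈ (0.5026, 0.1152), notch direction ≈ -68.4°, lug ≈ 114°, wing_left ≈ 21.6°. So the cover has to turn about 177° clockwise. I'll go down on the anticlockwise side of the far wing.

Emit:
carry_out(commands=[1, 4.9, 0.9, -4, 0, 0, 0.08, 1, 4.9, 0.9, -8, 0, 0, 0.08, 1, 4.9, 0.9, -12, 0, 0, 0.08, 1, 4.9, 0.9, -16, 0, 0, 0.08, 1, 4.9, 0.9, -18, 0, 0, 0.08, 1, 4.9, 0.9, -18, 0, 0, 0.08, 1, 4.9, 0.9, -18, 0, 0, 0.08, 1, 4.9, 0.9, -18, 0, 0, 0.08])

```text
time_s: 2.62
ee_pos: [0.5286, 0.1535, 0.0843]
eef_rot: [3.139, 0.0, 1.951]
force: [0.2, -0.4, 0.7]
grip_width: 0.0004
```

Run:
```python
from h import *
state()
```

```text
{'time_s': 2.617, 'qpos': [0.216, 0.429, 1.646, 0.0, 1.064, -1.735], 'ee_pos': [0.529, 0.154, 0.084], 'eef_rot': [3.139, 0.0, 1.951], 'force': [0.198, -0.427, 0.721], 'grip_width': 0.0}
```

Emit:
carry_out(commands=[1, 0.1, -0.2, -1.5, 0, 0, 0, 1, 0.1, -0.2, -2.8, 0, 0, 0, 1, 0.1, -0.2, -2.8, 0, 0, 0, 1, 0.1, -0.2, -2.8, 0, 0, 0])

```text
time_s: 2.95
ee_pos: [0.5303, 0.1519, 0.0583]
eef_rot: [3.137, 0.001, 1.951]
force: [0.5, -0.7, 1.0]
grip_width: 0.0001
```

```bash
cat >> h.py <<'E'
C=np.array([.5026,.1152])
def arc(a,b,n,r=.038,off=.017,z=.056):
    o=ctrl.get_obs();p=np.array(o["ee_pos"]);y=o["eef_rot"][2];out=[]
    for th in np.linspace(a,b,n):
        t=np.radians(th);q=C+r*np.array([np.cos(t),np.sin(t)])+off*np.array([-np.sin(t),np.cos(t)])
        dy=(t+np.pi/2-y+np.pi)%(2*np.pi)-np.pi
        out+=[1,*[round(v,1) for v in (100*(q-p[:2]))],round(100*(z-p[2]),1),0,0,round(dy,2)]
    print([float(v) for v in out])
E
python3 - <<'E'
from h import *
state();arc(21,-35,12)
E
```

```text
{'time_s': 2.95, 'qpos': [0.213, 0.467, 1.661, 0.0, 1.01, -1.739], 'ee_pos': [0.53, 0.152, 0.058], 'eef_rot': [3.137, 0.001, 1.951], 'force': [0.498, -0.706, 1.039], 'grip_width': 0.0}
[1.0, 0.2, -0.7, -0.2, 0.0, 0.0, -0.01, 1.0, 0.4, -1.0, -0.2, 0.0, 0.0, -0.1, 1.0, 0.6, -1.3, -0.2, 0.0, 0.0, -0.19, 1.0, 0.8, -1.6, -0.2, 0.0, 0.0, -0.28, 1.0, 1.0, -1.9, -0.2, 0.0, 0.0, -0.37, 1.0, 1.2, -2.3, -0.2, 0.0, 0.0, -0.46, 1.0, 1.3, -2.6, -0.2, 0.0, 0.0, -0.55, 1.0, 1.3, -3.0, -0.2, 0.0, 0.0, -0.64, 1.0, 1.4, -3.4, -0.2, 0.0, 0.0, -0.72, 1.0, 1.4, -3.7, -0.2, 0.0, 0.0, -0.81, 1.0, 1.4, -4.1, -0.2, 0.0, 0.0, -0.9, 1.0, 1.3, -4.5, -0.2, 0.0, 0.0, -0.99]
```

Emit:
carry_out(commands=[1, 0.2, -0.7, -0.2, 0, 0, -0.01, 1, 0.4, -1.0, -0.2, 0, 0, -0.1, 1, 0.6, -1.3, -0.2, 0, 0, -0.19, 1, 0.8, -1.6, -0.2, 0, 0, -0.28, 1, 1.0, -1.9, -0.2, 0, 0, -0.37, 1, 1.2, -2.3, -0.2, 0, 0, -0.46, 1, 1.3, -2.6, -0.2, 0, 0, -0.55, 1, 1.3, -3.0, -0.2, 0, 0, -0.64, 1, 1.4, -3.4, -0.2, 0, 0, -0.72, 1, 1.4, -3.7, -0.2, 0, 0, -0.81, 1, 1.4, -4.1, -0.2, 0, 0, -0.9, 1, 1.3, -4.5, -0.2, 0, 0, -0.99])

```text
time_s: 3.95
ee_pos: [0.5448, 0.1071, 0.0584]
eef_rot: [3.134, -0.003, 0.956]
force: [4.0, 4.6, 1.0]
grip_width: 0.0004
```

Run:
```python
from h import *
state();p,d=shot("wrist","w2");arc(-40,-95,11)
c=(.5,.115);cv2.imwrite("pics/r2.png",np.hstack([cv2.resize(p,(533,400)),rect("w2",.051,c,.095,260).repeat(1,0) if 0 else cv2.copyMakeBorder(rect("w2",.051,c,.095,260),0,140,0,0,cv2.BORDER_CONSTANT)]))
```

```text
{'time_s': 3.95, 'qpos': [0.13, 0.472, 1.652, -0.003, 1.01, -0.825], 'ee_pos': [0.545, 0.107, 0.058], 'eef_rot': [3.134, -0.003, 0.956], 'force': [3.972, 4.573, 1.034], 'grip_width': 0.0}
[1.0, -0.2, -0.3, -0.2, 0.0, 0.0, -0.08, 1.0, -0.3, -0.7, -0.2, 0.0, 0.0, -0.17, 1.0, -0.5, -1.0, -0.2, 0.0, 0.0, -0.27, 1.0, -0.7, -1.4, -0.2, 0.0, 0.0, -0.36, 1.0, -0.9, -1.7, -0.2, 0.0, 0.0, -0.46, 1.0, -1.2, -2.0, -0.2, 0.0, 0.0, -0.56, 1.0, -1.5, -2.3, -0.2, 0.0, 0.0, -0.65, 1.0, -1.8, -2.5, -0.2, 0.0, 0.0, -0.75, 1.0, -2.1, -2.7, -0.2, 0.0, 0.0, -0.84, 1.0, -2.5, -2.9, -0.2, 0.0, 0.0, -0.94, 1.0, -2.8, -3.1, -0.2, 0.0, 0.0, -1.04]
```

View pics/r2.png

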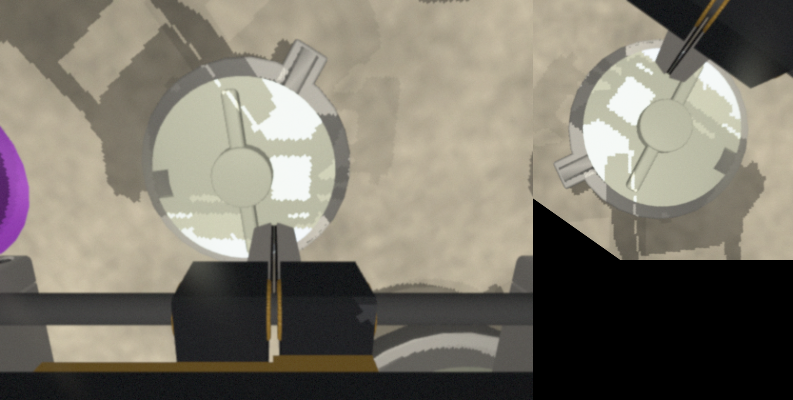

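The cover is following the finger: the notch is now at (163,183) in the wrist half and the wing is at about -27°, with a tool force of 6 N. I'll continue the arc.

Emit:
carry_out(commands=[1, -0.2, -0.3, -0.2, 0, 0, -0.08, 1, -0.3, -0.7, -0.2, 0, 0, -0.17, 1, -0.5, -1.0, -0.2, 0, 0, -0.27, 1, -0.7, -1.4, -0.2, 0, 0, -0.36, 1, -0.9, -1.7, -0.2, 0, 0, -0.46, 1, -1.2, -2.0, -0.2, 0, 0, -0.56, 1, -1.5, -2.3, -0.2, 0, 0, -0.65, 1, -1.8, -2.5, -0.2, 0, 0, -0.75, 1, -2.1, -2.7, -0.2, 0, 0, -0.84, 1, -2.5, -2.9, -0.2, 0, 0, -0.94, 1, -2.8, -3.1, -0.2, 0, 0, -1.04])

```text
time_s: 4.92
ee_pos: [0.5187, 0.0749, 0.0586]
eef_rot: [3.134, -0.009, -0.094]
force: [5.7, -1.2, 3.7]
grip_width: 0.0005
```

Run:
```python
from h import *
state();arc(-98,-143,11)
```

```text
{'time_s': 4.917, 'qpos': [0.078, 0.412, 1.742, -0.01, 0.98, 0.177], 'ee_pos': [0.519, 0.075, 0.059], 'eef_rot': [3.134, -0.009, -0.094], 'force': [5.687, -1.207, 3.666], 'grip_width': 0.0}
[1.0, -0.5, 0.0, -0.3, 0.0, 0.0, -0.05, 1.0, -0.8, -0.0, -0.3, 0.0, 0.0, -0.12, 1.0, -1.1, -0.1, -0.3, 0.0, 0.0, -0.2, 1.0, -1.4, -0.1, -0.3, 0.0, 0.0, -0.28, 1.0, -1.7, -0.1, -0.3, 0.0, 0.0, -0.36, 1.0, -2.1, -0.1, -0.3, 0.0, 0.0, -0.44, 1.0, -2.4, -0.1, -0.3, 0.0, 0.0, -0.52, 1.0, -2.7, 0.0, -0.3, 0.0, 0.0, -0.6, 1.0, -3.0, 0.1, -0.3, 0.0, 0.0, -0.67, 1.0, -3.3, 0.2, -0.3, 0.0, 0.0, -0.75, 1.0, -3.6, 0.4, -0.3, 0.0, 0.0, -0.83]
```

Emit:
carry_out(commands=[1, -0.5, 0, -0.2, 0, 0, -0.05, 1, -0.8, 0, -0.2, 0, 0, -0.12, 1, -1.1, -0.1, -0.2, 0, 0, -0.2, 1, -1.4, -0.1, -0.2, 0, 0, -0.28, 1, -1.7, -0.1, -0.2, 0, 0, -0.36, 1, -2.1, -0.1, -0.2, 0, 0, -0.44, 1, -2.4, -0.1, -0.2, 0, 0, -0.52, 1, -2.7, 0, -0.2, 0, 0, -0.6, 1, -3.0, 0.1, -0.2, 0, 0, -0.67, 1, -3.3, 0.2, -0.2, 0, 0, -0.75, 1, -3.6, 0.4, -0.2, 0, 0, -0.83, 1, -3.6, 0.4, -0.2, 0, 0, -0.83])

```text
time_s: 5.92
ee_pos: [0.4834, 0.0781, 0.0583]
eef_rot: [3.136, -0.011, -0.927]
force: [-0.6, -6.7, 4.5]
grip_width: 0.0004
```

Run:
```python
from h import *
state();p,d=shot("wrist","w3")
cv2.imwrite("pics/r3.png",np.hstack([cv2.resize(p,(400,300)),rect("w3",.051,C,.095,400)[:300]*0+255]) if 0 else np.hstack([rect("w3",.051,C,.095,400),rect("w3",.042,C,.095,400)]))
```

```text
{'time_s': 5.917, 'qpos': [0.092, 0.35, 1.833, -0.015, 0.958, 1.028], 'ee_pos': [0.483, 0.078, 0.058], 'eef_rot': [3.136, -0.011, -0.927], 'force': [-0.62, -6.728, 4.513], 'grip_width': 0.0}
```

View pics/r3.png

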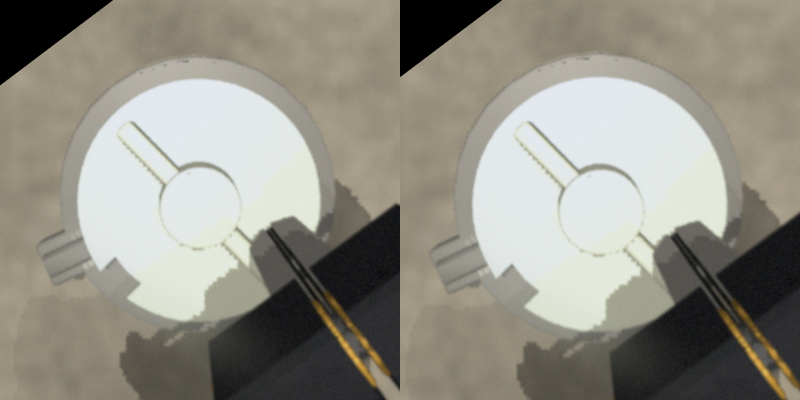

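The notch's inner end is at (128,271), a direction of about 135°, and the circle centre at (199,200) confirms C. I'll zoom in on the lug to get its exact angle.

Run:
```python
from h import *
a=rect("w3",.042,C,.095,1520)[760:1240,90:690]  # 0.125mm/px, axis at px (760,760)
cv2.imwrite("pics/r4.png",cv2.convertScaleAbs(a,alpha=1.4,beta=-60))
```

```text
(no output)
```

View pics/r4.png

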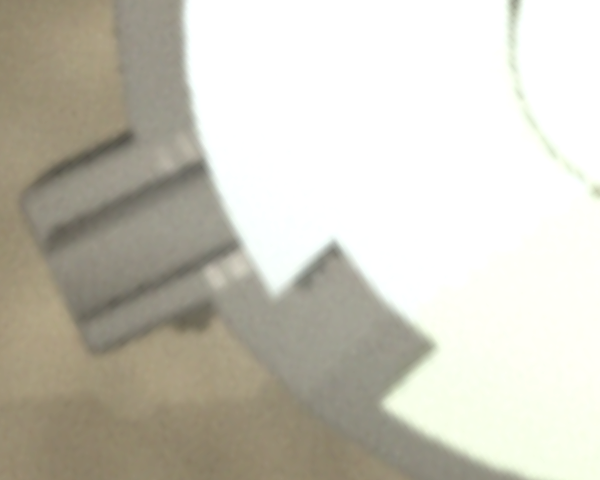

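Lug is at about 114.8° and the notch at about 135.2°, so roughly -20.4° remain. I'll rotate the current pose about C by -19.5° and then check.

```bash
cat >> h.py <<'E'
def turn(deg,n,dz=-.2):
    v=np.array(ctrl.get_obs()["ee_pos"][:2])-C;out=[]
    for a in np.radians(np.linspace(0,deg,n+1)[1:]):
        w=np.array([[np.cos(a),-np.sin(a)],[np.sin(a),np.cos(a)]])@v
        out+=[1,*[round(float(x),2) for x in 100*(w-v)],dz,0,0,round(float(a),3)]
    print(out)
E
python3 - <<'E'
from h import *
state();turn(-19.5,6)
E
```

```text
{'time_s': 5.967, 'qpos': [0.092, 0.351, 1.832, -0.015, 0.958, 1.024], 'ee_pos': [0.484, 0.078, 0.058], 'eef_rot': [3.136, -0.011, -0.923], 'force': [-0.963, -5.586, 5.408], 'grip_width': 0.0}
[1, -0.21, 0.11, -0.2, 0, 0, -0.057, 1, -0.41, 0.24, -0.2, 0, 0, -0.113, 1, -0.6, 0.38, -0.2, 0, 0, -0.17, 1, -0.79, 0.52, -0.2, 0, 0, -0.227, 1, -0.96, 0.68, -0.2, 0, 0, -0.284, 1, -1.13, 0.85, -0.2, 0, 0, -0.34]
```

Emit:
carry_out(commands=[1, -0.2, 0.1, 0, 0, 0, -0.06, 1, -0.4, 0.25, 0, 0, 0, -0.11, 1, -0.6, 0.4, 0, 0, 0, -0.17, 1, -0.8, 0.5, 0, 0, 0, -0.23, 1, -0.95, 0.7, 0, 0, 0, -0.28, 1, -1.15, 0.85, 0, 0, 0, -0.34, 1, -1.15, 0.85, 0, 0, 0, -0.34, 1, -1.15, 0.85, 0, 0, 0, -0.34])

```text
time_s: 6.63
ee_pos: [0.4728, 0.0861, 0.0596]
eef_rot: [3.138, -0.012, -1.261]
force: [0.1, -4.5, 5.7]
grip_width: 0.0008
```

Run:
```python
from h import *
state();p,d=shot("wrist","w4")
a=rect("w4",.051,C,.095,800)[300:700,0:400];b=rect("w4",.042,C,.095,800)[300:700,0:400]
cv2.imwrite("pics/r5.png",cv2.convertScaleAbs(np.hstack([a,b]),alpha=1.3,beta=-50)) # 0.2375mm/px, axis at (400,100)
```

```text
{'time_s': 6.633, 'qpos': [0.111, 0.332, 1.855, -0.015, 0.956, 1.381], 'ee_pos': [0.473, 0.086, 0.06], 'eef_rot': [3.138, -0.012, -1.261], 'force': [0.075, -4.494, 5.685], 'grip_width': 0.001}
```

View pics/r5.png

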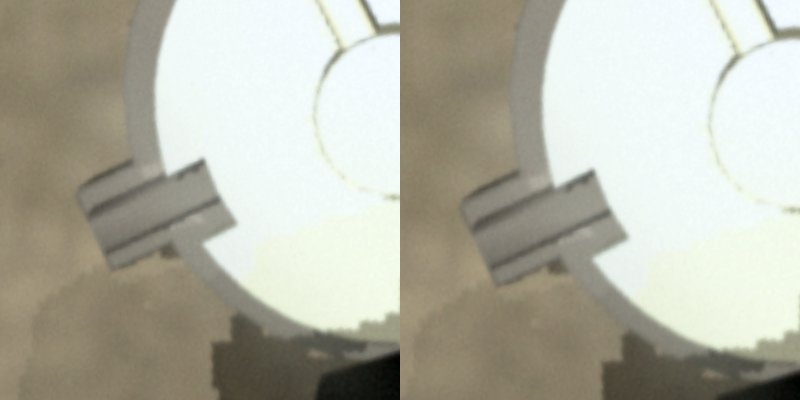

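At the rim the notch is at about 117.2° and the lug at about 114.4°, so roughly 2.7° remain. Lag under load was about 0.8°, so I'll command 3.4°.

Emit:
carry_out(commands=[1, -0.09, 0.09, 0, 0, 0, -0.03, 1, -0.17, 0.18, 0, 0, 0, -0.06, 1, -0.17, 0.18, 0, 0, 0, -0.06, 1, -0.17, 0.18, 0, 0, 0, -0.06])

```text
time_s: 7.02
ee_pos: [0.4716, 0.0877, 0.06]
eef_rot: [3.139, -0.012, -1.319]
force: [0.5, -4.7, 4.4]
grip_width: 0.0007
```

Run:
```python
from h import *
state();p,d=shot("wrist","w5")
a=rect("w5",.051,C,.095,800)[300:700,0:400];b=rect("w5",.042,C,.095,800)[300:700,0:400]
cv2.imwrite("pics/r6.png",cv2.convertScaleAbs(np.hstack([a,b]),alpha=1.3,beta=-50))
```

```text
{'time_s': 7.017, 'qpos': [0.115, 0.329, 1.857, -0.016, 0.956, 1.443], 'ee_pos': [0.472, 0.088, 0.06], 'eef_rot': [3.139, -0.012, -1.319], 'force': [0.538, -4.694, 4.38], 'grip_width': 0.001}
```

View pics/r6.png

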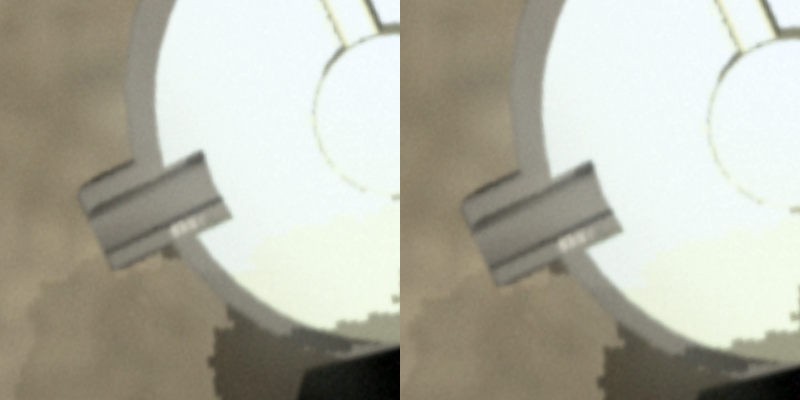

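The notch's inner mid is at (216,183), giving 114.5° against the lug's ~114.4°, so they are lined up. I'll back off, lift clear and move over the boss.

Emit:
carry_out(commands=[1, 0.4, -0.4, 0, 0, 0, 0, 1, 0.6, -0.6, 0, 0, 0, 0, 1, 0.6, -0.6, 0, 0, 0, 0, 1, 0.6, -0.6, 2, 0, 0, 0, 1, 0.6, -0.6, 4, 0, 0, 0, 1, 0.6, -0.6, 4, 0, 0, 0, 1, 3.1, 2.75, 4, 0, 0, 0, 1, 3.1, 2.75, 3, 0, 0, 0, 1, 3.1, 2.75, 2, 0, 0, 0, 1, 3.1, 2.75, 2, 0, 0, 0, 1, 3.1, 2.75, 2, 0, 0, 0])

```text
time_s: 7.98
ee_pos: [0.5015, 0.1147, 0.0789]
eef_rot: [3.136, -0.012, -1.319]
force: [0.2, -0.4, 0.6]
grip_width: 0.0006
```

Run:
```python
from h import *
state()
```

```text
{'time_s': 7.983, 'qpos': [0.16, 0.37, 1.747, -0.015, 1.03, 1.487], 'ee_pos': [0.502, 0.115, 0.079], 'eef_rot': [3.136, -0.012, -1.319], 'force': [0.239, -0.425, 0.645], 'grip_width': 0.001}
```

Emit:
carry_out(commands=[1, 0.1, 0, -0.4, 0, 0, 0, 1, 0.1, 0, -0.8, 0, 0, 0, 1, 0.1, 0, -1.0, 0, 0, 0, 1, 0.1, 0, -1.2, 0, 0, 0, 1, 0.1, 0, -1.3, 0, 0, 0, 1, 0.1, 0, -1.3, 0, 0, 0])

```text
time_s: 8.48
ee_pos: [0.5025, 0.1146, 0.0659]
eef_rot: [3.136, -0.012, -1.319]
force: [-0.3, 0.2, 1.5]
grip_width: 0.0006
```

Emit:
carry_out(commands=[1, 0, 0, -0.1, 0, 0, 0, 1, 0, 0, -0.2, 0, 0, 0, 1, 0, 0, -0.3, 0, 0, 0, 1, 0, 0, -0.4, 0, 0, 0, 1, 0, 0, -0.4, 0, 0, 0])

```text
time_s: 8.9
ee_pos: [0.5026, 0.1146, 0.0621]
eef_rot: [3.136, -0.012, -1.319]
force: [-1.5, -0.5, 4.0]
grip_width: 0.0004
```

Emit:
carry_out(commands=[1, 0, 0, -0.1, 0, 0, 0, 1, 0, 0, -0.2, 0, 0, 0, 1, 0, 0, -0.3, 0, 0, 0, 1, 0, 0, -0.4, 0, 0, 0, 1, 0, 0, -0.4, 0, 0, 0, 1, 0, 0, -0.4, 0, 0, 0])

```text
time_s: 9.4
ee_pos: [0.5027, 0.1146, 0.059]
eef_rot: [3.137, -0.012, -1.319]
force: [-6.5, -1.6, 14.2]
grip_width: 0.0005
```

Emit:
carry_out(commands=[1, 0, 0, -0.15, 0, 0, 0, 1, 0, 0, -0.25, 0, 0, 0, 1, 0, 0, -0.25, 0, 0, 0])

```text
time_s: 9.65
ee_pos: [0.503, 0.1147, 0.0587]
eef_rot: [3.138, -0.013, -1.319]
force: [-13.4, -3.1, 30.7]
grip_width: 0.0005
```

Contact is stiff at z = 0.0587 m, where the boss top should be 0.059 m when home. I'll retract and look.

Emit:
carry_out(commands=[1, 0, 0, 1, 0, 0, 0, 1, 0, 0, 4, 0, 0, 0, 1, 0, 0, 8, 0, 0, 0, 1, -4, 4, 11, 0, 0, 0, 1, -6, 8, 14, 0, 0, 0, 1, -8, 12, 14, 0, 0, 0, 1, -8, 12, 14, 0, 0, 0, 1, -8, 12, 14, 0, 0, 0, 1, -8, 12, 14, 0, 0, 0])

```text
time_s: 10.4
ee_pos: [0.4226, 0.2358, 0.1991]
eef_rot: [3.139, -0.012, -1.316]
force: [0.2, -0.4, -0.4]
grip_width: 0.0003
```

Run:
```python
from h import *
state();p,d=shot("top","t2")
_,i=load("t2");d0=np.load("top0.npy")
def ring(d,z,r0,r1):
    v,u=np.nonzero(d>0);zz=d[v,u];X=(np.c_[(u-i["cx"])/i["fx"]*zz,(v-i["cy"])/i["fy"]*zz,zz]-i["t"])@i["R"]
    r=np.hypot(*(X[:,:2]-C).T);m=(r<r1)&(r>=r0);return round(float(np.median(X[m,2])),4),m.sum()
for a,b in((0,.012),(.035,.046)): print("before/after",ring(d0,0,a,b),ring(d,0,a,b))
for n in("saucer","reducer","nail_brush","can"):
    for s in nets.silhouettes("top",n)[:1]: print(n,s["extent"])
w,_=shot("wrist","w6");cv2.imwrite("pics/r7.png",np.hstack([rect("t2",.043,C,.095,400),cv2.resize(w,(400,300))[[*range(300)]+[299]*100]]))
```

```text
{'time_s': 10.4, 'qpos': [0.44, 0.161, 1.707, -0.012, 1.279, 1.76], 'ee_pos': [0.423, 0.236, 0.199], 'eef_rot': [3.139, -0.012, -1.316], 'force': [0.194, -0.4, -0.416], 'grip_width': 0.0}
before/after (0.0679, np.int64(87)) (0.0594, np.int64(86))
before/after (0.0525, np.int64(524)) (0.0445, np.int64(518))
saucer [387.5, 233.4, 445.4, 293.4]
reducer [132.3, 158.2, 166.7, 183.5]
nail_brush [149.7, 237.2, 165.1, 257.9]
can [413.3, 164.1, 448.9, 197.1]
```

View pics/r7.png

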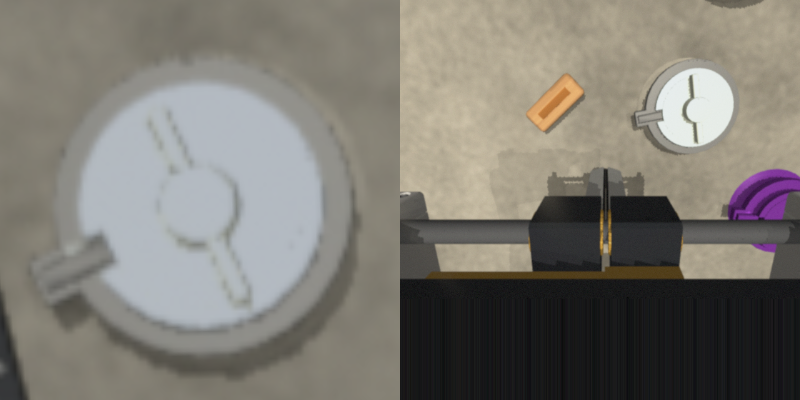

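In the picture the lug fills the notch at (105,250). The boss top dropped 8.5 mm to 0.0594 m, against 0.059 m when home. The bystanders have not moved.

```bash
python3 -c "
from station import ticket
print(ticket.hand_in())"
```

```text
the job is handed in; nothing more can be done
None
```

The cover is turned onto its key and pressed fully home, and the job is handed in at about 10.4 s of the 51 s allowed. With the shut fingertips against one wing I turned it about 177° clockwise, then pressed straight down on the boss.

- **Alignment:** before pressing, the notch measured about 114.5° and the lug about 114.4°. The last picture shows the lug sitting in the notch.
- **Depth:** the boss top dropped 8.5 mm to 0.0594 m, where fully home is 0.059 m. By the depth picture it is about 0.4 mm short of fully home, with 1.5 mm allowed.
- **Force:** the highest reading was about 34 N, at the end of the press once the cover had seated. That is under the 45 N limit, but only end-of-move readings were checked. It is also firmer than the "gently" you asked for, because I made one extra press to be sure.
- **Bystanders:** the saucer, reducer and can kept their outlines in the top view, to within about 4 pixels (roughly 10 mm). The arm partly hid the nail brush there, so its outline did not match. I saw it only in the wrist picture, where it looked undisturbed; I did not measure it again.
- **Clear of the scene:** the gripper was raised to 0.2 m and touching nothing at hand-in.

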